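# Lift a finished circuit board off the preheater onto the cooling rack

## Robot

A 7-joint arm with a two-finger parallel gripper is mounted at the origin on the work surface. World frame = base frame: x ahead of the robot, y to its left, z up, the work surface at z = 0. Lengths are in m, angles in rad, forces in N, time in s.
With the tool pointing down it reaches from about 0.4 to 0.85 m from the base axis. Payload 10.4 kg.
Tool frame: the origin (TCP) lies between the finger pads; the fingertips stand 19 mm ahead of it and the grasp point (between the pads) is the TCP (manip.tips_ahead is the distance from the TCP to the fingertips, in m); z points along the fingers, y is the line along which they close (so a half turn about z gives the same grasp; the last joint's range is limited). The gripper opens to 85 mm and grips with 20 to 120 N. Pads are 22 mm wide; open, the fingers measure 114 mm over their backs; the gripper's body (76 mm by 85 mm) begins 54 mm behind the grasp point. The pads swing forward as they close: fully open they stand 13 mm farther back than shut.
Start: joints at [-1.124, 0.332, -0.065, 1.46, 0.022, 1.35, -0.088], TCP at [0.283, 0.557, 0.25] pointing down, gripper open.
Joint ranges: [-2.6, 2.6], [-0.5, 2.12], [-1.47, 1.34], [0.16, 2.42], [-1.27, 4.41], [0.06, 2.06], [-2.6, 2.6]. Speed limits (rad/s): [2.22, 2.22, 2.79, 2.79, 3.14, 3.14, 3.14].

## Interface

Orientations are given as a unit quaternion [x, y, z, w].
In Python, from workcell import manip, viewer gives the robot as it stands.
- The arm moves only by the tool arm_command, never from a script. Its argument "series" is text: rows parted by semicolons, each of 5 numbers parted by spaces: the closure, from 0 (fully open) to 1 (shut), then the shift along the tool's x, y, z normalised to -1 to 1, where 1 is 0.4 m, then the turn about the tool's z normalised to -1 to 1, where 1 is 180 degrees. In form: jaw tx ty tz spin; .... A call has exactly 10 rows; each row shifts and turns the commanded pose from where the row before left it, along the tool's axes as they then stand; what a row does not reach is not made up. A row lasts 1/8 s, in which the tool goes at most 62.5 mm and 10.7 degrees, less where a joint would pass 70% of its speed; a pose out of reach is approached as far as the arm can. A call with a number of a shift or a turn outside -1 to 1 is refused whole. A call with a gripper value outside its range is refused whole. The fingers move at their own pace and stop on an object; "newtons" is the grip in N (left out, the last holds). Time passes only in rows, so rows that do not move let the fingers close, or fill a call up. It gives the time, the measured TCP pose, the force, the opening and the grip force at its end, in the units of the state.
- manip.get_obs(): the state, without advancing time (a new reading comes with each control period).
- viewer.camera(name): name is "scene" or "top" or "wrist"; returns a dict with "pixels" (400x640x3 uint8, red, green, blue), "intrinsics" (3x3 intrinsics, pixels), "extrinsics" (4x4, takes a point from world to camera coordinates). Camera axes: x right, y up, looking along -z (the intrinsics and any distortion apply to the point x, -y, -z); pixel columns grow to the right and rows downward; lengths in m; the calibration is good to about 2 mm. A picture is of the moment at which its call begins. There is no depth.
- manip.hand_in(): hands the job in; it is judged then, once.
The state is a dict: "clock": time; "joint_pos": joint angles; "joint_velocities": joint speeds; "tau": joint torques, N m; "position": TCP position; "ee_rot": TCP orientation; "ft_force": force on the tool from outside, world axes, zero at the start; "torque": the same for the moment, N m; "grip_width": opening from 0.0 (shut) to 1.0 (fully open); "grasp_force": force on a finger pad.
Only numpy, scipy, OpenCV 4.12 (cv2) and the standard library are available. Lean on these libraries where they do the work, as an engineer would, in place of code of your own. Each camera call takes 0.05 s, during which the arm holds its last target. There are 200 camera calls.

## Task

The green circuit board on the preheater is finished: slide the orange-handled lifter's blade under it, lift it clear and set it down gently on the two rails of the blue cooling rack, level, centred and square to the rails. Then draw the lifter out and lay it back on its black mat, resting level on blade and foot and pointing away from you as it was. Move the board with the lifter alone, never touching it with the gripper or arm and never tipping it, and leave everything else on the bench where it is.

Things in the scene. Friction and masses are not known exactly. Their poses are not given: they have to be found in the camera images.
- board: Green circuit board, 80 (x) x 120 (y) x 2 mm with small parts up to 13 mm high on top, flat underneath, about 90 g, loose. It lies across the preheater's two rails, overhanging both, at most 8 mm off centre. Origin: centre of its underside; z up.
- lifter: Flat spatula, 140 g, loose, along its x on the mat. Origin: under mid-grip, level with the blade's underside. Steel blade x = 65 to 145 mm, 56 wide, z = 0 to 3. Two bent rods rise from its rear to the orange handle bar, 18 wide (y), z = 43 to 67, x = -75 to 35; grip it across y from above. Foot 30 wide at x = -66 reaches down to z = 0.
- lifter_grip (a point): Middle of the lifter's orange handle, 55 mm above the blade's underside, where to grip; axes as the lifter's.
- lifter_tip (a point): Middle of the blade's front edge, 145 mm ahead (+x) of the grip, 1.5 mm above the blade's underside.
- preheater: Fixed white preheater (cold), 170 (x) x 150 (y) mm, black deck 40 high. Two steel rails 100 long, 8 wide stand on it along x at y = -42 and +42 (76 clear between), tops at 52: a 12 mm gap between deck and board. Origin: centre of its underside, on the table; +x points from its open front, where the blade enters, to its back.
- preheater_seat (a point): Centre between the preheater's rails at the height of their tops, 52 mm above the table; axes as the preheater's.
- rack: Fixed cooling rack: blue base plate 140 (x) x 130 (y) x 6 mm with two upright aluminium rails 100 long, 8 wide along x at y = -42 and +42 (76 mm clear between), tops at 32 mm, a 26 mm gap over the base. Front (-x) open. Origin: centre of its underside, on the table.
- rack_seat (a point): Centre between the rack's rails at the height of their tops, 32 mm above the table: where the centre of the board's underside belongs; axes as the rack's.
- mat: Fixed black rubber mat 270 (x) x 110 (y) x 3 mm, under the lifter. Origin: centre of its underside. The lifter's origin starts about 35 mm in -x from the mat's centre, its blade to +x.
- breadboard: White breadboard 55 x 85 x 9 mm, leave alone.
- flux: Amber bottle with red cap, 44 mm across, 100 high, leave alone.
- screwdriver: Blue-handled screwdriver 200 mm long, leave alone.
- meter: Red multimeter 160 x 85 x 34 mm, leave alone.
- spool: Grey spool, 54 mm across, 40 high, leave alone.
Things that resemble listed ones, but are neither listed nor needed, are in the scene too. Of the things shaped like the lifter, the bare steel one is meant.

How it is judged:
On the way, in this order (a step that is already met when the one before it is completed fails the run):
1. the board is lifted clear of the preheater's rails by 20 mm or more, lying on the lifter (z of board in the frame of preheater_seat above 0.02 m and contact force between lifter and board above 0.2 N and angle between board's own z axis and vertical below 0.3 rad), for 0.2 s.
2. the board lies on the rack's rails, centred within 20 mm and square within 0.2 rad, with the lifter no longer touching it (horizontal distance between board and rack_seat below 0.02 m and z of board in the frame of rack_seat between -0.004 and 0.004 m and angle between board's own z axis and vertical below 0.06 rad and angle between the x axis of board and the x axis of rack_seat, either way round below 0.2 rad and linear speed of board below 0.03 m/s and contact force between lifter and board below 0.05 N), for 0.2 s.
At the end, for the whole second after the job is handed in: The board lies still and level on both of the rack's rails, its centre within 20 mm of the rack's centre, square within 0.2 rad (either way round); the lifter lies level and still on the mat, its blade and handle over the mat, pointing to the mat's +x, not touching the board (all of step 2 and x of lifter in the frame of mat between -0.085 and 0.03 m and y of lifter in the frame of mat between -0.045 and 0.045 m and z of lifter in the frame of mat between -0.001 and 0.008 m and y of lifter_tip in the frame of mat between -0.055 and 0.055 m and x of lifter_tip in the frame of mat above 0.04 m and angle between lifter's own z axis and vertical below 0.08 rad and linear speed of lifter below 0.03 m/s).
It fails at once if the gripper or arm touches the board (contact force between board and the fingers above 0.3 N or contact force between board and the arm above 0.3 N).
It fails at once if the board is tipped by more than 0.45 rad (angle between board's own z axis and vertical above 0.45 rad).
It fails at once if the board is dropped or pressed hard onto the rack (over 15 N) (contact force between board and rack above 15 N).
It fails at once if the board falls onto the rack: it comes within 20 mm of the rails' tops at over 0.4 m/s (horizontal distance between board and rack_seat below 0.08 m and z of board in the frame of rack_seat below 0.02 m and linear speed of board above 0.4 m/s).
It fails at once if a bystander is moved by more than 30 mm (distance of any of breadboard, flux, screwdriver, meter, spool from where it was at the start of the episode above 0.03 m).
It also fails if it takes over 72 s, if anything falls off the work surface, if the arm or the gripper's body presses on something with over 40 N, if the wrist force passes 120 N, or if a joint passes its speed limit or range.

## Working session

There is one attempt and no reset: what is moved stays moved. The work goes in short steps, Python scripts to look and compute and a tool call to move; the robot and the scene stay as the last step left them, time stands still between calls to the robot, and variables do not carry over. Pictures are saved under pics/ and viewed, at most 10 in all, crops included, and the job is handed in when it is done.

Besides the shell and the picture viewer there is one more tool, called after "Request:" as name(argument=value, ...), one argument or row to a line, values as JSON. arm_command: Moves the arm, as the interface text tells. Scaled input: -1 to 1 covers 0.4 m each way for a shift and 180 degrees each way for a turn. Its arguments: {"type":"object","properties":{"series":{"type":"string"},"newtons":{"type":"number"}},"required":["series"]}

```bash
mkdir -p pics; ls; python3 - <<'E'
from workcell import manip, viewer
import cv2,numpy as np
np.set_printoptions(precision=4,suppress=True)
for n in("scene","top"):
    c=viewer.camera(n); cv2.imwrite(f"pics/{n}0.png",c["pixels"][:,:,::-1]); np.savez(f"pics/{n}0.npz",**{k:c[k] for k in("pixels","intrinsics","extrinsics")})
    print(n,c.keys(),c["intrinsics"],c["extrinsics"])
print(manip.get_obs())
E
```

```text
pics
scene dict_keys(['pixels', 'intrinsics', 'extrinsics']) [[493.6367   0.     315.3022]
 [  0.     493.6367 198.1781]
 [  0.       0.       1.    ]] [[-0.0844  0.9962  0.0217  0.0292]
 [-0.6832 -0.0737  0.7265  0.2806]
 [ 0.7253  0.0465  0.6868 -1.8421]
 [ 0.      0.      0.      1.    ]]
top dict_keys(['pixels', 'intrinsics', 'extrinsics']) [[377.3325   0.     314.528 ]
 [  0.     377.3325 203.6324]
 [  0.       0.       1.    ]] [[-0.0027 -0.9998  0.0181 -0.0031]
 [ 0.9947 -0.0008  0.1025 -0.4812]
 [-0.1024  0.0183  0.9946 -1.1148]
 [ 0.      0.      0.      1.    ]]
{'clock': 0.1, 'joint_pos': array([-1.1236,  0.3328, -0.0647,  1.4608,  0.0216,  1.3499, -0.0885]), 'joint_velocities': array([-0.0004, -0.0022, -0.0018, -0.0025, -0.0013,  0.0004, -0.0001]), 'tau': array([  0.0013, -62.6742,   0.049 , -39.243 ,   0.0164,   0.0069,
        -0.    ]), 'position': array([0.2828, 0.557 , 0.2496]), 'ee_rot': array([ 0.2327,  0.9725, -0.0006, -0.0001]), 'ft_force': array([ 0.174 , -0.4806, -0.5208]), 'torque': array([-0.0113,  0.0081, -0.0179]), 'grasp_force': 0.0, 'grip_width': 0.9995955128156987}
```

View pics/top0.png

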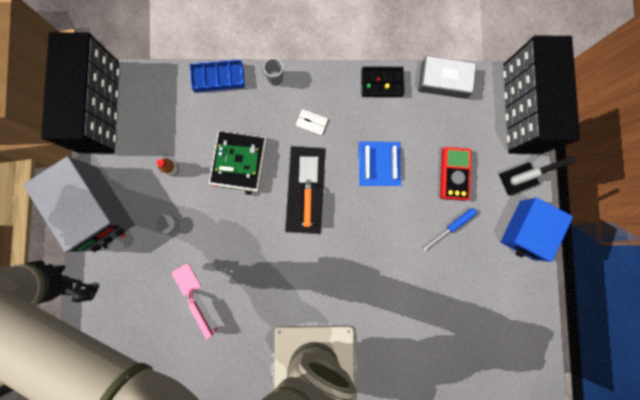

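View pics/scene0.png

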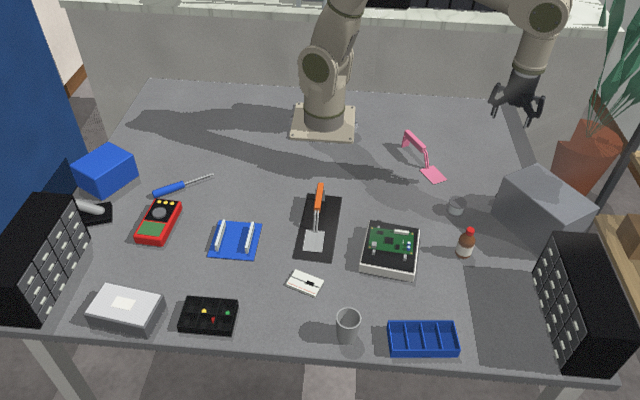

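The top view shows the lifter on its mat (handle ~307,205, blade ~308,168), the preheater with the board at ~(238,160) and the rack at ~(380,163). In the scene view the same things sit at about (318,220), (391,245) and (235,238). Now I'll measure them.

```bash
cat > h.py <<'E'
import cv2,numpy as np
np.set_printoptions(precision=4,suppress=True)
def ray(c,uv,z):
    uv=np.atleast_2d(uv).astype(float);K,E=c["intrinsics"],c["extrinsics"]
    d=np.c_[(uv[:,0]-K[0,2])/K[0,0],-(uv[:,1]-K[1,2])/K[1,1],-np.ones(len(uv))]@E[:3,:3]
    o=-E[:3,:3].T@E[:3,3]
    return (o+d*((z-o[2])/d[:,2])[:,None])
def proj(c,p):
    K,E=c["intrinsics"],c["extrinsics"];q=np.atleast_2d(p)@E[:3,:3].T+E[:3,3]
    return np.c_[K[0,2]-K[0,0]*q[:,0]/q[:,2],K[1,2]+K[1,1]*q[:,1]/q[:,2]]
def blobs(c,roi,f,z,amin=40):
    """hsv mask f(h,s,v) in roi x0,y0,x1,y1 -> metric min-area rects on plane z: centre, sizes, angle of long side"""
    x0,y0,x1,y1=roi;h,s,v=[a.astype(int) for a in cv2.split(cv2.cvtColor(c["pixels"],cv2.COLOR_RGB2HSV))]
    m=np.zeros(h.shape,np.uint8);m[y0:y1,x0:x1]=f(h,s,v)[y0:y1,x0:x1]
    out=[]
    for k in cv2.findContours(m,cv2.RETR_EXTERNAL,cv2.CHAIN_APPROX_NONE)[0]:
        if cv2.contourArea(k)<amin: continue
        w=ray(c,k[:,0,:],z)[:,:2]*1000
        r=cv2.minAreaRect(w.astype(np.float32));b=cv2.boxPoints(r)
        e=max(b[1]-b[0],b[2]-b[1],key=np.linalg.norm);a=np.degrees(np.arctan2(e[1],e[0]))
        a=(a+90)%180-90
        out.append((np.array(r[0]),np.array(sorted(r[1])),round(float(a),1)))
    return out
E
python3 - <<'E'
from h import *
T=dict(np.load("pics/top0.npz"));S=dict(np.load("pics/scene0.npz"))
R={"orange":((285,170,330,235),(300,175,335,240),lambda h,s,v:(h<14)&(s>150)&(v>110),.07),
"blade":((295,150,325,190),(300,225,330,255),lambda h,s,v:(v>130)&(s<60),.006),
"mat":((280,140,330,240),(285,185,350,268),lambda h,s,v:(v<70),.003),
"board":((205,125,270,195),(355,215,425,280),lambda h,s,v:(h>50)&(h<85)&(s>90),.054),
"pre":((200,125,275,200),(350,215,425,285),lambda h,s,v:(v>185)&(s<60),.04),
"predark":((200,125,275,200),(350,215,425,285),lambda h,s,v:(v<60),.04),
"rack":((350,130,410,195),(200,210,270,265),lambda h,s,v:(h>95)&(h<125)&(s>120),.006),
"rails":((350,130,410,195),(200,210,270,265),lambda h,s,v:(s<70)&(v>190),.032)}
for n,(a,b,f,z) in R.items():
    for c,r,cn in((T,a,"T"),(S,b,"S")):
        for o in blobs(c,r,f,z,25): print(n,cn,*o)
t=T["pixels"][115:245,195:415,::-1];cv2.imwrite("pics/crop0.png",cv2.resize(t,None,fx=3.6,fy=3.6,interpolation=cv2.INTER_CUBIC))
E
```

```text
orange T [465.6198  18.7301] [ 21.7325 108.3126] -2.4
orange S [472.359   18.4086] [ 19.0042 114.0513] -0.6
blade T [591.0685  15.6828] [55.8848 81.7851] -0.2
blade S [581.1165  15.7897] [ 55.022  101.5858] -1.3
mat T [528.4387  23.465 ] [106.4647 263.5404] -3.5
mat S [528.486   23.5169] [108.0549 267.161 ] -3.6
board T [611.4316 227.6797] [ 87.8862 125.3982] 85.1
board S [613.7803 229.3775] [ 78.4216 119.2071] 84.8
pre T [531.7651 243.5892] [ 14.6629 147.058 ] 77.9
pre T [586.7388 262.6044] [11.659  39.8024] 82.8
pre S [622.4595 230.3283] [144.3676 164.4858] -8.7
predark T [617.6934 224.5095] [18.9899 19.8272] -12.7
predark T [613.3677 228.6134] [133.2712 152.0973] -8.4
predark S [599.6531 224.4572] [19.0264 19.3846] 88.4
predark S [616.0529 228.3136] [136.8781 158.7566] -8.4
rack T [ 609.0428 -206.9744] [129.8474 136.2373] 0.0
rack S [ 610.7079 -207.0685] [130.3894 140.9777] -0.4
rails T [ 608.0187 -246.3994] [12.2819 99.2633] -1.4
rails T [ 607.9065 -163.8981] [12.2479 99.0932] -0.9
rails S [ 610.4298 -164.7775] [ 7.6618 95.7844] -0.2
rails S [ 609.7175 -248.7589] [ 7.9668 99.8548] -0.1
```

View pics/crop0.png

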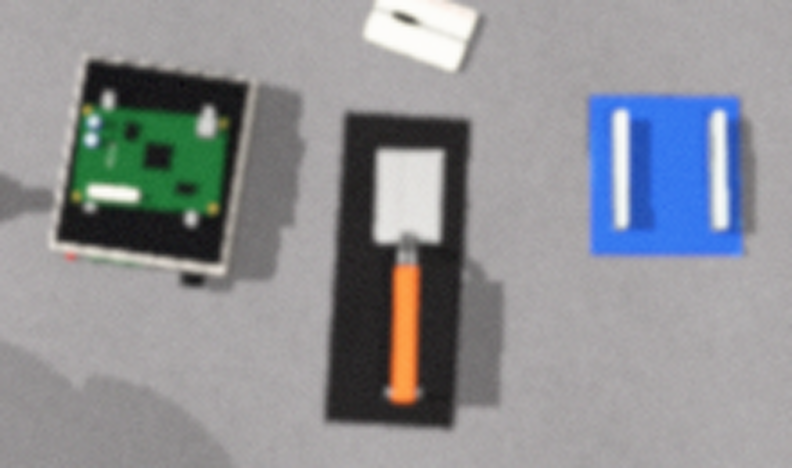

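The crop shows the board on the preheater (yaw about -5 to -8°), the lifter pointing to +x, and the rack nearly square. The pose estimates agree between the two views, so I'm starting to move: turn, then travel toward the lifter.

Request:
arm_command(
  series="0 0 0 0 -0.0474; 0 0 0 0 -0.0474; 0 0 0 0 -0.0474; 0 -0.05 -0.13 0 0; 0 -0.05 -0.13 0 0; 0 -0.05 -0.13 0 0; 0 -0.05 -0.13 0 0; 0 -0.05 -0.13 0 0; 0 -0.05 -0.13 0 0; 0 -0.05 -0.13 0 0",
)

```text
clock: 1.35
position: [0.4147, 0.1883, 0.2502]
ee_rot: [0.012, 1.0, 0.0, -0.0]
ft_force: [1.1, 0.3, -0.0]
grip_width: 1.0
grasp_force: 0.0
```

```bash
cat >> h.py <<'E'
from scipy.spatial.transform import Rotation
def togo(o,x,y,z,yaw):
    """normalised spin first, then shift along tool axes (after spin) to put TCP at x,y,z mm with tool -x at yaw deg"""
    R=Rotation.from_quat(o["ee_rot"]).as_matrix();now=np.degrees(np.arctan2(-R[1,0],-R[0,0]))
    a=np.radians(yaw);A=np.array([[-np.cos(a),-np.sin(a),0],[-np.sin(a),np.cos(a),0],[0,0,-1]])
    d=A@(np.array([x,y,z])/1000-o["position"])
    print("t",o["clock"],"pos",o["position"]*1000,"yaw %.2f tilt %.2f"%(now,np.degrees(np.arccos(-R[2,2]))),"w %.3f g %.1f"%(o["grip_width"],o["grasp_force"]),"F",o["ft_force"])
    print("spin %.4f"%(-(yaw-now)/180),"shift",d/.4)
E
cat > go.py <<'E'
import sys
from h import *
from workcell import manip
togo(manip.get_obs(),*map(float,sys.argv[1:5]))
E
python3 go.py 487 18 160 -1.3
```

```text
t 1.35 pos [414.7122 188.2726 250.1846] yaw -1.32 tilt 0.01 w 1.000 g 0.0 F [ 1.1411  0.2646 -0.0142]
spin -0.0001 shift [-0.1903 -0.4215  0.2255]
```

Request:
arm_command(
  series="0 -0.03 -0.07 0.03 0; 0 -0.03 -0.07 0.03 0; 0 -0.03 -0.07 0.03 0; 0 -0.03 -0.07 0.03 0; 0 -0.03 -0.07 0.03 0; 0 -0.03 -0.06 0.03 0; 0 0 0 0 0; 0 0 0 0 0; 0 0 0 0 0; 0 0 0 0 0",
)

```text
clock: 2.6
position: [0.4827, 0.0253, 0.1786]
ee_rot: [0.011, 1.0, 0.0, 0.0]
ft_force: [0.1, 0.3, -0.7]
grip_width: 1.001
grasp_force: 0.0
```

```bash
python3 go.py 487 18 58 -1.3; python3 - <<'E'
from h import *
from workcell import viewer
c=viewer.camera("wrist");cv2.imwrite("pics/w1.png",c["pixels"][:,:,::-1]);np.savez("pics/w1.npz",**{k:c[k] for k in("pixels","intrinsics","extrinsics")})
print(c["extrinsics"])
for o in blobs(c,(0,0,640,400),lambda h,s,v:(h<14)&(s>150)&(v>110),.07,300):print("orange",*o)
print(proj(c,[[.487,.018,.07],[.592,.0157,.006]]))
E
```

```text
t 2.6 pos [482.6693  25.2561 178.5711] yaw -1.26 tilt 0.04 w 1.001 g 0.0 F [ 0.148   0.3314 -0.7365]
spin 0.0002 shift [-0.0112 -0.0179  0.3014]
[[ 0.0217  0.9998  0.     -0.0353]
 [-0.9551  0.0207 -0.2954  0.4783]
 [-0.2953  0.0064  0.9554 -0.1679]
 [ 0.      0.      0.      1.    ]]
orange [465.1582  17.9924] [ 18.2145 107.3298] -1.1
[[310.1153 206.6222]
 [312.3929 278.3675]]
```

View pics/w1.png

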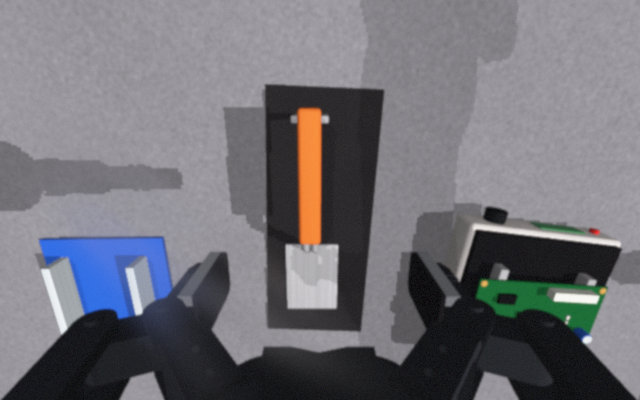

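The wrist view shows the steel lifter straight under the gripper (handle 310,175; blade tip row ~308), with the fingers straddling it. I'll descend and grip.

Request:
arm_command(
  series="0 -0.004 -0.01 0.05 0; 0 -0.004 -0.009 0.05 0; 0 0 0 0.06 0; 0 0 0 0.06 0; 0 0 0 0.05 0; 0 0 0 0.031 0; 0 0 0 0 0; 0 0 0 0 0; 1 0 0 0 0; 1 0 0 0 0",
  newtons=80,
)

```text
clock: 3.9
position: [0.486, 0.017, 0.0583]
ee_rot: [0.012, 1.0, 0.0, 0.0]
ft_force: [-0.8, -0.3, -0.0]
grip_width: 0.601
grasp_force: 0.0
```

Request:
arm_command(
  series="1 0 0 0 0; 1 0 0 0 0; 1 0 0 0 0; 1 0 0 0 0; 1 0 0 0 0; 1 0 0 0 0; 1 0 0 0 0; 1 0 0 0 0; 1 0 0 0 0; 1 0 0 0 0",
  newtons=80,
)

```text
clock: 5.15
position: [0.4858, 0.017, 0.0581]
ee_rot: [0.011, 1.0, 0.0, 0.0]
ft_force: [-0.7, 0.3, 4.7]
grip_width: 0.198
grasp_force: 78.1
```

```bash
python3 go.py 486 17.6 200 -1.3
```

```text
t 5.15 pos [485.7798  16.993   58.0512] yaw -1.31 tilt 0.01 w 0.198 g 78.1 F [-0.7073  0.2703  4.7304]
spin -0.0001 shift [-0.0005  0.0015 -0.3549]
```

Gripped. Next I lift straight up and look, to check the lifter's attitude.

Request:
arm_command(
  series="1 0 0 -0.02 0; 1 0 0 -0.04 0; 1 0 0 -0.05 0; 1 0 0 -0.06 0; 1 0 0 -0.06 0; 1 0 0 -0.05 0; 1 0 0 -0.04 0; 1 0 0 -0.02 0; 1 0 0 0 0; 1 0 0 0 0",
)

```text
clock: 6.4
position: [0.4853, 0.0168, 0.1932]
ee_rot: [0.012, 1.0, -0.0, -0.001]
ft_force: [-0.3, 0.4, -1.1]
grip_width: 0.198
grasp_force: 78.1
```

```bash
python3 go.py 370 265 200 -8.4; python3 - <<'E'
from h import *
from workcell import viewer,manip
for n in("wrist","scene","top"):
    c=viewer.camera(n);np.savez(f"pics/{n}2.npz",**{k:c[k] for k in("pixels","intrinsics","extrinsics")})
    cv2.imwrite(f"pics/{n}2.png",c["pixels"][:,:,::-1])
    z=manip.get_obs()["position"][2]-.0535
    print(n,proj(c,[[.486+.145,.0137,z],[.486+.065,.0155,z]]))
E
```

```text
t 6.4 pos [485.3408  16.8498 193.2286] yaw -1.32 tilt 0.06 w 0.198 g 78.1 F [-0.2846  0.409  -1.0855]
spin 0.0393 shift [ 0.3759  0.5716 -0.0169]
wrist [[319.3585 405.8159]
 [319.4195 317.394 ]]
scene [[312.4581 217.3336]
 [315.7147 196.5094]]
top [[308.7338 145.297 ]
 [308.1085 173.931 ]]
```

```bash
python3 - <<'E'
import cv2,numpy as np
a=cv2.imread("pics/scene2.png")[140:280,240:430];b=cv2.imread("pics/wrist2.png")[150:400,200:430]
a=cv2.resize(a,None,fx=3,fy=3,interpolation=2);b=cv2.resize(b,(int(230*420/250),420))[:,:230]
b=cv2.resize(cv2.imread("pics/wrist2.png")[180:390,240:350],(220,420))
cv2.imwrite("pics/m2.png",np.hstack([a,b]))
E
```

```text
(no output)
```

View pics/m2.png

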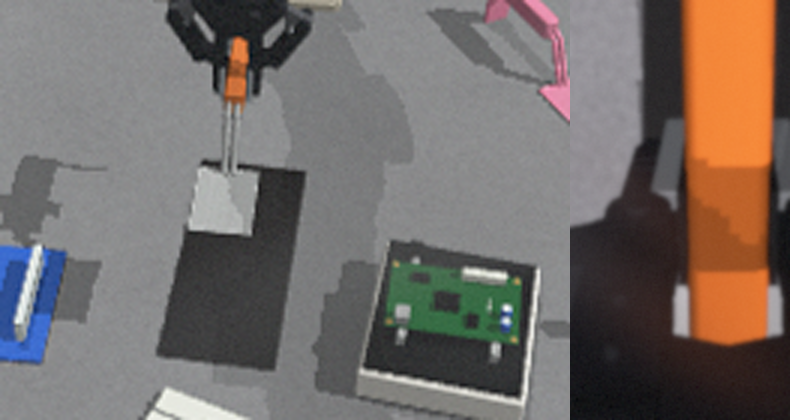

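The lifter hangs level: the blade edges in the scene view (rows ~197 and 218) are where a level lifter puts them. I'll refine the preheater from its rail ends and body before going in.

```bash
python3 - <<'E'
from h import *
T=dict(np.load("pics/top2.npz"));S=dict(np.load("pics/scene2.npz"))
f=lambda h,s,v:(s<90)&(v>105)
for c,r,n in((T,(210,132,268,188),"T"),(S,(364,222,418,264),"S")):
    for o in blobs(c,r,f,.052,2): print(n,*o)
# predicted rail ends for pose guess
a=np.radians(-8.4);R=np.array([[np.cos(a),-np.sin(a)],[np.sin(a),np.cos(a)]])
P=np.array([[x,y] for x in(-50,50) for y in(-42,42)])@R.T+[615,229]
print(P)
# deck dark interior: convex hull rect, and top-plane outer corners
for c,r,n in((T,(205,125,270,193),"T"),(S,(355,215,425,280),"S")):
    h,s,v=[x.astype(int) for x in cv2.split(cv2.cvtColor(c["pixels"],cv2.COLOR_RGB2HSV))]
    m=np.zeros(h.shape,np.uint8);m[r[1]:r[3],r[0]:r[2]]=((v<60)|((h>50)&(h<85)&(s>90)))[r[1]:r[3],r[0]:r[2]]
    m=cv2.morphologyEx(m,cv2.MORPH_OPEN,np.ones((9,9)))
    k=max(cv2.findContours(m,0,1)[0],key=cv2.contourArea);w=ray(c,cv2.convexHull(k)[:,0],.04)[:,:2]*1000
    q=cv2.minAreaRect(w.astype(np.float32));print(n,q,cv2.boxPoints(q))
# blade in hand, both views, z known
for c,r,n in((T,(290,135,325,185),"T"),(S,(298,190,335,225),"S")):
    for o in blobs(c,r,lambda h,s,v:(v>130)&(s<60),.1382,60): print("blade",n,*o)
E
python3 - <<'E'
import cv2,numpy as np
a=cv2.resize(cv2.imread("pics/scene2.png")[212:286,350:428],None,fx=5,fy=5,interpolation=2)
b=cv2.resize(cv2.imread("pics/top2.png")[125:199,202:280],None,fx=5,fy=5,interpolation=2)
cv2.imwrite("pics/pre2.png",np.hstack([a,b]))
E
```

```text
T [563.7684 194.8178] [ 8.8571 12.0445] 0.9
T [580.2504 258.5207] [21.0364 47.0743] -89.9
T [637.605  277.5695] [11.8446 27.399 ] 1.3
T [641.6275 181.8775] [19.2761 21.437 ] -43.9
T [661.9723 264.7615] [ 8.9146 15.258 ] 1.2
T [611.0589 192.0214] [107.663 166.526] 0.2
T [610.9435 250.7158] [111.5678 169.0275] 1.5
S [662.5593 265.3067] [ 5.3103 20.9082] -2.8
S [653.758  181.6595] [ 7.2625 14.4305] -20.0
S [626.3378 274.5752] [ 7.164  10.8948] -84.1
S [611.5411 277.2598] [7.2775 9.3961] -84.1
S [626.321  181.6637] [13.6172 18.4511] -0.3
S [609.5471 260.9994] [ 2.7296 15.1718] -2.5
S [637.9101 298.4312] [ 7.6899 94.7412] -8.3
S [580.4628 181.536 ] [7.5858 8.7939] -84.0
S [574.2645 258.3575] [19.1597 44.4597] 88.3
S [568.7856 177.0748] [4.7704 7.5764] 38.1
S [565.6585 194.3806] [ 5.6259 12.2423] -0.4
S [547.0818 259.5519] [19.5192 94.4318] -84.0
S [589.145  162.4593] [14.1876 84.4333] 0.7
[[559.4009 194.7547]
 [571.6719 277.8536]
 [658.3281 180.1464]
 [670.5991 263.2453]]
T ((613.5721435546875, 227.4231719970703), (149.86520385742188, 129.06155395507812), 0.14731094241142273) [[538.4739 291.7611]
 [538.8057 162.7   ]
 [688.6704 163.0853]
 [688.3386 292.1464]]
S ((666.931396484375, 211.24481201171875), (92.736328125, 54.9904899597168), 84.30175018310547) [[634.9681 167.8358]
 [689.6869 162.3758]
 [698.8947 254.6539]
 [644.1759 260.1138]]
blade T [591.921   18.2465] [ 94.1158 137.2286] 0.1
blade S [587.5201  21.0404] [ 99.7616 129.7138] 6.2
```

View pics/pre2.png

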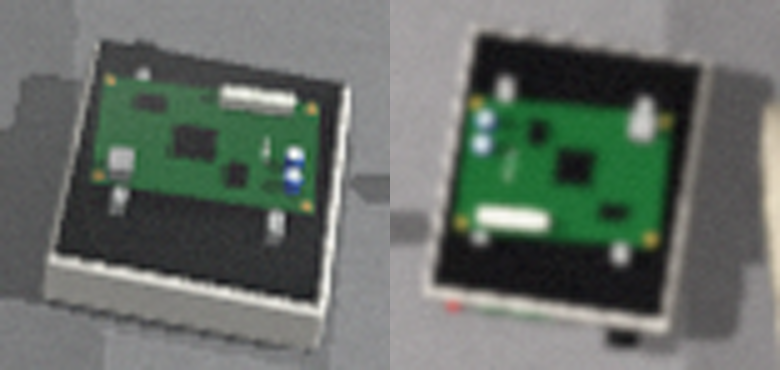

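The rail ends (pre2 left image ~(120,197) and (275,225), right image ~(480,238) and (620,255)) match preheater centre (615,229), yaw -8.4° within about a millimetre. Moving to the pre-insertion pose.

Request:
arm_command(
  series="1 0 0 0 0.0195; 1 0 0 0 0.0198; 1 0.03 0.04 0 0; 1 0.05 0.08 0 0; 1 0.06 0.09 0 0; 1 0.06 0.09 0.01 0; 1 0.06 0.09 0.02 0; 1 0.05 0.08 0.02 0; 1 0.04 0.06 0.02 0; 1 0.025 0.04 0.01 0",
)

```text
clock: 7.8
position: [0.3696, 0.2654, 0.1611]
ee_rot: [0.072, 0.997, -0.0, -0.0]
ft_force: [-0.1, -0.5, -2.2]
grip_width: 0.199
grasp_force: 78.1
```

```bash
python3 go.py 370.3 265.2 99.5 -8.4
```

```text
t 7.8 pos [369.5509 265.4223 161.1382] yaw -8.31 tilt 0.06 w 0.199 g 78.1 F [-0.1439 -0.5109 -2.1822]
spin 0.0005 shift [-0.0019 -0.0003  0.1541]
```

Request:
arm_command(
  series="1 0 0 0.03 0; 1 0 0 0.04 0; 1 0 0 0.04 0; 1 0 0 0.03 0; 1 0 0 0.014 0; 1 0 0 0 0; 1 0 0 0 0; 1 0 0 0 0; 1 0 0 0 0; 1 0 0 0 0",
)

```text
clock: 9.05
position: [0.3707, 0.2644, 0.1004]
ee_rot: [0.073, 0.997, 0.0, 0.0]
ft_force: [0.9, 0.1, -1.5]
grip_width: 0.201
grasp_force: 78.2
```

```bash
python3 go.py 508.8 244.7 99.5 -8.4; python3 - <<'E'
from h import *
from workcell import viewer
I=[]
for n,r in(("scene",(340,180,440,290)),("top",(200,120,300,230))):
    c=viewer.camera(n);a=np.radians(-8.4);u=np.array([np.cos(a),np.sin(a)]);v=np.array([-u[1],u[0]])
    g=np.array([370.3,265.2]);P=np.array([[*(g+u*x+v*y),47.5] for x,y in((145,-28),(145,28),(65,28),(65,-28))])/1000
    p=proj(c,P);print(n,p)
    x0,y0,x1,y1=r;im=cv2.resize(c["pixels"][y0:y1,x0:x1,::-1],(395,int((y1-y0)*3.95)),interpolation=2)
    for q in p: cv2.circle(im,tuple(int(t) for t in (q-[x0,y0])*3.95+2),2,(0,0,255),-1)
    I.append(im[:430])
cv2.imwrite("pics/pre3.png",np.hstack(I))
E
```

```text
t 9.05 pos [370.672  264.3881 100.4357] yaw -8.39 tilt 0.02 w 0.201 g 78.2 F [ 0.9449  0.1299 -1.4835]
spin 0.0000 shift [-0.3488  0.0018  0.0023]
scene [[385.2742 215.0965]
 [404.6215 218.557 ]
 [407.3041 200.0034]
 [388.6814 196.7815]]
top [[240.1642 193.3266]
 [221.411  190.5881]
 [216.8024 217.3197]
 [235.6972 220.0745]]
```

View pics/pre3.png

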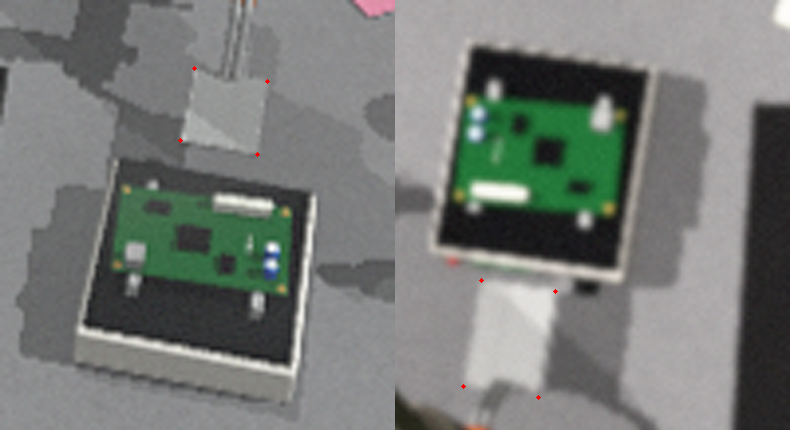

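The blade sits level in front of the opening, lined up between the rails (predicted corners agree within about 1 px in both views). Inserting.

Request:
arm_command(
  series="1 0 0.0018 0.002 0; 1 -0.01 0 0 0; 1 -0.02 0 0 0; 1 -0.03 0 0 0; 1 -0.03 0 0 0; 1 -0.03 0 0 0; 1 -0.03 0 0 0; 1 -0.02 0 0 0; 1 -0.01 0 0 0; 1 0 0 0 0",
)

```text
clock: 10.4
position: [0.442, 0.2545, 0.0995]
ee_rot: [0.073, 0.997, 0.0, -0.0]
ft_force: [0.5, 0.3, -1.4]
grip_width: 0.203
grasp_force: 78.2
```

```bash
python3 go.py 508.8 244.7 99.5 -8.4
```

```text
t 10.4 pos [441.9781 254.5495  99.4513] yaw -8.40 tilt 0.01 w 0.203 g 78.2 F [ 0.5106  0.3432 -1.3604]
spin -0.0000 shift [-0.1689  0.     -0.0001]
```

Request:
arm_command(
  series="1 -0.01 0 0 0; 1 -0.02 0 0 0; 1 -0.025 0 0 0; 1 -0.025 0 0 0; 1 -0.025 0 0 0; 1 -0.025 0 0 0; 1 -0.02 0 0 0; 1 -0.014 0 0 0; 1 -0.005 0 0 0; 1 0 0 0 0",
)

```text
clock: 11.65
position: [0.5088, 0.2447, 0.0995]
ee_rot: [0.073, 0.997, 0.0, -0.0]
ft_force: [0.1, 0.2, -1.6]
grip_width: 0.197
grasp_force: 78.1
```

```bash
python3 go.py 508.8 244.7 150 -8.4
```

```text
t 11.65 pos [508.7751 244.7369  99.4798] yaw -8.39 tilt 0.01 w 0.197 g 78.1 F [ 0.0956  0.2121 -1.6407]
spin 0.0001 shift [-0.0001 -0.0001 -0.1263]
```

Fully under, with no contact force. Lifting gently with a firmer grip.

Request:
arm_command(
  series="1 0 0 0 0; 1 0 0 -0.004 0; 1 0 0 -0.004 0; 1 0 0 -0.004 0; 1 0 0 -0.006 0; 1 0 0 -0.01 0; 1 0 0 -0.02 0; 1 0 0 -0.03 0; 1 0 0 -0.03 0; 1 0 0 -0.02 0",
  newtons=110,
)

```text
clock: 12.9
position: [0.5092, 0.2449, 0.152]
ee_rot: [0.073, 0.997, 0.0, 0.0]
ft_force: [0.5, -0.1, -2.4]
grip_width: 0.193
grasp_force: 107.5
```

Request:
arm_command(
  series="1 0 0 -0.02 0; 1 0 0 -0.03 0; 1 0 0 -0.03 0; 1 0 0 -0.02 0; 1 0 0 -0.01 0; 1 0 0 0 0; 1 0 0 0 0; 1 0 0 0 0; 1 0 0 0 0; 1 0 0 0 0",
  newtons=110,
)

```text
clock: 14.15
position: [0.5088, 0.2447, 0.1946]
ee_rot: [0.073, 0.997, -0.0, -0.0]
ft_force: [-0.3, -0.5, -2.4]
grip_width: 0.194
grasp_force: 107.5
```

```bash
python3 go.py 508.8 244.7 193 -8.4; python3 - <<'E'
from h import *
from workcell import viewer,manip
z=manip.get_obs()["position"][2]-.05205
I=[]
f=lambda h,s,v:(h>45)&(h<90)&(s>80)
for n,r in(("scene",(340,140,450,290)),("top",(190,100,290,210))):
    c=viewer.camera(n);x0,y0,x1,y1=r
    for o in blobs(c,r,f,z+.002,300):print(n,*o)
    im=cv2.resize(c["pixels"][y0:y1,x0:x1,::-1],(395,int((y1-y0)*395/(x1-x0))),interpolation=2)
    I.append(im[:430])
cv2.imwrite("pics/lift.png",np.hstack(I))
E
```

```text
t 14.15 pos [508.8145 244.6695 194.6223] yaw -8.40 tilt 0.01 w 0.194 g 107.5 F [-0.3097 -0.5283 -2.4111]
spin 0.0000 shift [0.     0.0001 0.0041]
scene [621.3995 227.0039] [ 78.1802 118.6485] 82.9
top [622.0569 224.2545] [ 82.7827 125.0741] 78.8
```

View pics/lift.png

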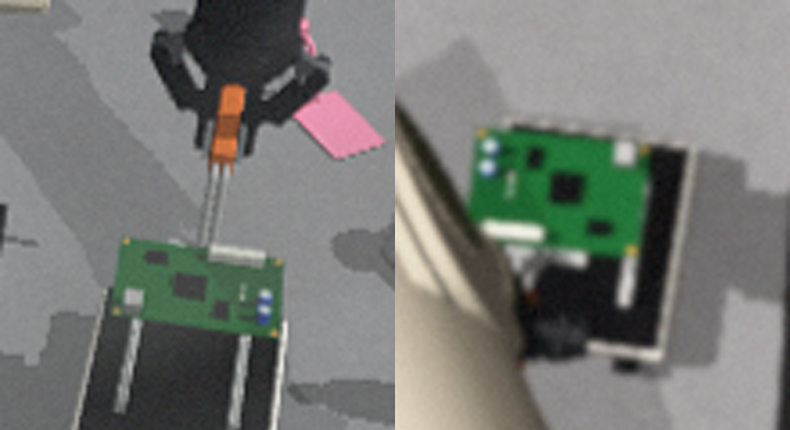

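The board lies flat on the blade, clear of the preheater. I'll triangulate its gold corner spots (left image at (125,240), (280,262), (117,311), (275,333)) to get its pose and tilt.

```bash
cat > tri.py <<'E'
from h import *
from workcell import viewer
def gold(c,r,show=True):
    x0,y0,x1,y1=r;im=cv2.GaussianBlur(c["pixels"],(0,0),.7)
    h,s,v=[a.astype(int) for a in cv2.split(cv2.cvtColor(im,cv2.COLOR_RGB2HSV))]
    m=np.zeros(h.shape,np.uint8);m[y0:y1,x0:x1]=((h>12)&(h<38)&(s>105)&(v>90))[y0:y1,x0:x1]
    n,l,st,ce=cv2.connectedComponentsWithStats(m);return [(ce[i].round(2),int(st[i,4])) for i in range(1,n) if st[i,4]>=2]
def P(c):
    K,E=c["intrinsics"],c["extrinsics"];F=np.diag([1,-1,-1]);return K@(F@E[:3])
def tri(c1,c2,a,b): # nx2 each
    X=cv2.triangulatePoints(P(c1),P(c2),np.float64(a).T,np.float64(b).T);return (X[:3]/X[3]).T*1000
E
python3 - <<'E'
from tri import *
for n,r in(("scene",(360,195,430,245)),("top",(205,125,260,170))):
    c=viewer.camera(n);np.savez(f"pics/{n}4.npz",**{k:c[k] for k in("pixels","intrinsics","extrinsics")});print(n,gold(c,r))
E
```

```text
scene []
top [(array([249.5, 163. ]), 2)]
```

```bash
python3 - <<'E'
import re
s=open('tri.py').read()
i=s.index("    x0,y0");j=s.index("def P")
s=s[:i]+'''    x0,y0,x1,y1=r;R,G,B=[a.astype(float) for a in cv2.split(c["pixels"])]
    w=np.clip(np.minimum(R-B,R-G+60)-45,0,None);q=np.zeros_like(w);q[y0:y1,x0:x1]=w[y0:y1,x0:x1]
    n,l,st,ce=cv2.connectedComponentsWithStats((q>0).astype(np.uint8));o=[]
    for i in range(1,n):
        if st[i,4]>=3:
            yy,xx=np.nonzero(l==i);o.append(((np.array([xx@q[yy,xx],yy@q[yy,xx]])/q[yy,xx].sum()).round(2),int(st[i,4])))
    return o
'''+s[j:]
open('tri.py','w').write(s)
E
python3 - <<'E'
from tri import *
for n,r in(("scene",(360,195,430,245)),("top",(205,125,260,170))):
    c=dict(np.load(f"pics/{n}4.npz"));print(n,gold(c,r))
for n,r in(("scene",(360,220,425,280)),("top",(205,130,262,185))):
    c=dict(np.load(f"pics/{n}2.npz"));print("before",n,gold(c,r))
E
```

```text
scene [(array([374.79, 206.94]), 3)]
top [(array([252.48, 137.42]), 4), (array([249.62, 163.27]), 6)]
before scene [(array([369.23, 246.96]), 3), (array([410.94, 252.85]), 3)]
before top [(array([218.57, 145.  ]), 5), (array([215.74, 169.24]), 3), (array([253.72, 172.57]), 5)]
```

```bash
sed -i 's/-45,0/-25,0/; s/R-G+60/R-G+45/' tri.py; python3 - <<'E'
from tri import *
for n,r in(("scene",(360,195,430,245)),("top",(205,125,260,170))):
    c=dict(np.load(f"pics/{n}4.npz"));print(n,gold(c,r))
for n,r in(("scene",(360,220,425,280)),("top",(205,130,262,185))):
    c=dict(np.load(f"pics/{n}2.npz"));print("before",n,gold(c,r))
E
```

```text
scene [(array([374.7 , 206.75]), 4), (array([417.  , 212.81]), 4), (array([415.91, 232.6 ]), 5)]
top [(array([211.49, 133.24]), 7), (array([252.58, 137.46]), 6), (array([249.84, 163.36]), 9), (array([205.17, 168.25]), 4)]
before scene [(array([371.73, 227.6 ]), 4), (array([411.91, 233.39]), 5), (array([369.33, 246.73]), 4), (array([410.79, 252.78]), 3)]
before top [(array([218.56, 144.8 ]), 9), (array([256.51, 148.81]), 6), (array([215.51, 169.38]), 5), (array([254.02, 172.74]), 8)]
```

```bash
python3 - <<'E'
from tri import *
T=dict(np.load("pics/top2.npz"));S=dict(np.load("pics/scene2.npz"))
print("before (-x-y,-x+y,+x-y,+x+y)\n",tri(S,T,[[371.73,227.6],[411.91,233.39],[369.33,246.73],[410.79,252.78]],[[254.02,172.74],[215.51,169.38],[256.51,148.81],[218.56,144.8]]))
T=dict(np.load("pics/top4.npz"));S=dict(np.load("pics/scene4.npz"))
print("after (-x-y,+x+y,+x-y by eye)\n",tri(S,T,[[374.7,206.75],[415.91,232.6],[372.7,226.6]],[[249.84,163.36],[211.49,133.24],[252.58,137.46]]))
E
```

```text
before (-x-y,-x+y,+x-y,+x+y)
 [[570.1262 176.1092  54.2328]
 [580.1767 288.3741  54.0522]
 [642.2493 169.6816  54.7133]
 [653.731  280.6831  56.6488]]
after (-x-y,+x+y,+x-y by eye)
 [[579.1553 174.9222 144.6493]
 [662.6909 279.4051 145.4742]
 [651.6396 169.3297 143.5481]]
```

The triangulation shows the board level on the blade. Relative to the TCP it lies 113.5 mm ahead, -1 mm lateral, yaw +3.3°. That puts the TCP target over the rack at (496.3,-198.3), yaw -3.7°. Carrying it across smoothly.

Request:
arm_command(
  series="1 0 -0.008 0 -0.0026; 1 0 -0.016 0 -0.0026; 1 0 -0.024 0 -0.0026; 1 0 -0.032 0 -0.0026; 1 0 -0.04 0 -0.0026; 1 0 -0.046 0 -0.0026; 1 0 -0.05 0 -0.0026; 1 0 -0.05 0 -0.0026; 1 0 -0.05 0 -0.0026; 1 0 -0.05 0 -0.0026",
)

```text
clock: 15.6
position: [0.4939, 0.0973, 0.1948]
ee_rot: [0.032, 0.999, 0.0, 0.0]
ft_force: [-0.0, -0.6, -2.5]
grip_width: 0.191
grasp_force: 107.5
```

Request:
arm_command(
  series="1 -0.002 -0.05 0 0; 1 -0.004 -0.05 0 0; 1 -0.006 -0.05 0 0; 1 -0.006 -0.05 0 0; 1 -0.006 -0.05 0 0; 1 -0.004 -0.05 0 0; 1 -0.002 -0.05 0 0; 1 0 -0.05 0 0; 1 0 -0.05 0 0; 1 0 -0.05 0 0",
)

```text
clock: 16.85
position: [0.4925, -0.1028, 0.1948]
ee_rot: [0.033, 0.999, 0.0, 0.0]
ft_force: [0.5, 0.4, -2.3]
grip_width: 0.194
grasp_force: 107.5
```

```bash
python3 go.py 496.3 -198.3 194 -3.7
```

```text
t 16.85 pos [ 492.4693 -102.845   194.7801] yaw -3.74 tilt 0.02 w 0.194 g 107.5 F [ 0.4577  0.4378 -2.342 ]
spin -0.0002 shift [-0.025  -0.2375  0.002 ]
```

Request:
arm_command(
  series="1 -0.004 -0.045 0 0; 1 -0.004 -0.04 0 0; 1 -0.004 -0.035 0 0; 1 -0.004 -0.03 0 0; 1 -0.003 -0.024 0 0; 1 -0.003 -0.018 0 0; 1 -0.001 -0.012 0 0; 1 0 -0.006 0 0; 1 0 0 0 0; 1 0 0 0 0",
)

```text
clock: 18.1
position: [0.4969, -0.1854, 0.1947]
ee_rot: [0.032, 0.999, 0.0, 0.0]
ft_force: [-0.4, 0.5, -2.9]
grip_width: 0.189
grasp_force: 107.5
```

```bash
python3 go.py 496.3 -198.3 194 -3.7;  python3 - <<'E'
from tri import *
for n,r in(("scene",(190,175,280,260)),("top",(345,110,430,190))):
    c=viewer.camera(n);np.savez(f"pics/{n}5.npz",**{k:c[k] for k in("pixels","intrinsics","extrinsics")});print(n,gold(c,r))
    for o in blobs(c,r,lambda h,s,v:(h>45)&(h<90)&(s>80),.1446,300):print(n,*o)
E
```

```text
t 18.1 pos [ 496.8911 -185.4074  194.6834] yaw -3.69 tilt 0.01 w 0.189 g 107.5 F [-0.4089  0.5331 -2.8583]
spin 0.0000 shift [-0.0006 -0.0323  0.0017]
scene [(array([217.87, 193.64]), 3), (array([258.58, 196.98]), 3), (array([210.93, 212.13]), 4), (array([253.41, 215.7 ]), 5)]
scene [ 610.1263 -193.9188] [ 79.1327 118.6776] 88.9
top [(array([413.03, 165.9 ]), 1875), (array([363.95, 138.65]), 7), (array([364.16, 164.55]), 4)]
top [ 610.5222 -184.9781] [76.2802 99.4577] 89.1
```

The board hasn't slipped: it's at (610.1,-193.9) against a predicted (610.1,-193.6). Final 13 mm sideways, then down to just above the rails.

Request:
arm_command(
  series="1 0 -0.008 0 0; 1 0 -0.012 0.005 0; 1 0 -0.008 0.015 0; 1 0 -0.004 0.03 0; 1 0 0 0.04 0; 1 0 0 0.045 0; 1 0 0 0.045 0; 1 0 0 0.035 0; 1 0 0 0.02 0; 1 0 0 0.01 0",
)

```text
clock: 19.45
position: [0.496, -0.1985, 0.0963]
ee_rot: [0.032, 0.999, 0.0, -0.0]
ft_force: [0.2, 0.6, -1.8]
grip_width: 0.196
grasp_force: 107.5
```

```bash
python3 go.py 496.3 -198.3 90 -3.7;  python3 - <<'E'
from tri import *
for n,r in(("scene",(190,190,280,280)),):
    c=viewer.camera(n)
    z=.0015+.090-.05105
    for o in blobs(c,r,lambda h,s,v:(h>45)&(h<90)&(s>80),.042,300):print(n,*o)
    print(gold(c,r))
E
```

```text
t 19.45 pos [ 496.049  -198.5061   96.3035] yaw -3.72 tilt 0.01 w 0.196 g 107.5 F [ 0.2322  0.6022 -1.8356]
spin -0.0001 shift [-0.0006  0.0006  0.0158]
scene [ 605.9062 -208.3577] [ 81.0768 119.584 ] 88.8
[(array([241.51, 193.27]), 68), (array([217.33, 218.36]), 3), (array([256.15, 221.61]), 5), (array([210.93, 236.82]), 4), (array([250.96, 240.67]), 4)]
```

Request:
arm_command(
  series="1 0 0 0.006 0; 1 0 0 0.006 0; 1 0 0 0.006 0; 1 0 0 0.005 0; 1 0 0 0.005 0; 1 0 0 0.005 0; 1 0 0 0.005 0; 1 0 0 0.005 0; 1 0 0 0.005 0; 1 0 0 0 0",
)

```text
clock: 20.75
position: [0.496, -0.1985, 0.0773]
ee_rot: [0.032, 0.999, 0.0, -0.0]
ft_force: [-0.5, 0.4, -0.9]
grip_width: 0.194
grasp_force: 107.6
```

```bash
python3 go.py 496.3 -198.3 75 -3.7;  python3 - <<'E'
from tri import *
I=[]
for n,r in(("scene",(190,185,290,285)),("top",(340,110,440,210))):
    c=viewer.camera(n);x0,y0,x1,y1=r
    for o in blobs(c,r,lambda h,s,v:(h>45)&(h<90)&(s>80),.034,300):print(n,*o)
    I.append(cv2.resize(c["pixels"][y0:y1,x0:x1,::-1],(395,395),interpolation=2))
cv2.imwrite("pics/rack.png",np.hstack(I))
E
```

```text
t 20.75 pos [ 495.976  -198.4628   77.3418] yaw -3.71 tilt 0.01 w 0.194 g 107.6 F [-0.5079  0.3877 -0.9024]
spin -0.0001 shift [-0.0008  0.0005  0.0059]
scene [ 609.5297 -207.0738] [ 80.583  120.1054] 89.9
top [ 610.483  -200.1656] [74.211 98.517] -90.0
```

View pics/rack.png

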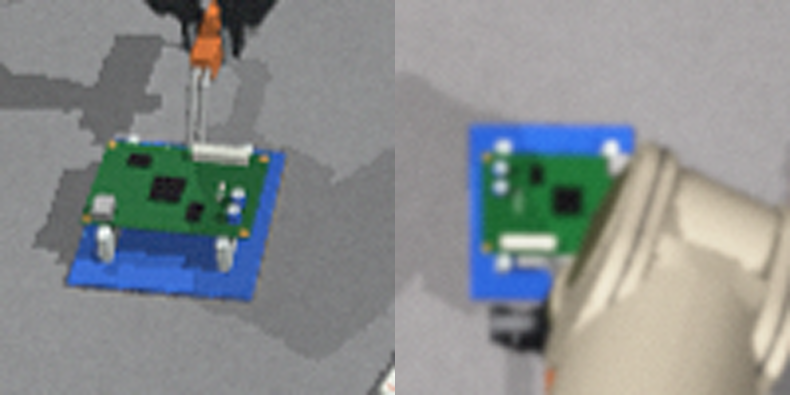

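The board rests on both rails, centred at (609.5,-207.1) and square, and the wrist load has dropped. Withdrawing straight back.

Request:
arm_command(
  series="1 0 0 0.002 0; 1 0.005 0 0 0; 1 0.015 0 0 0; 1 0.03 0 0 0; 1 0.04 0 0 0; 1 0.045 0 0 0; 1 0.045 0 0 0; 1 0.04 0 0 0; 1 0.03 0 0 0; 1 0.015 0 0 0",
)

```text
clock: 22.1
position: [0.3897, -0.1916, 0.0768]
ee_rot: [0.033, 0.999, 0.0, 0.0]
ft_force: [0.4, -0.3, -0.8]
grip_width: 0.194
grasp_force: 107.6
```

```bash
python3 go.py 386 -191 200 -3.7;  python3 - <<'E'
from tri import *
r=(190,185,290,285)
c=viewer.camera("scene")
for o in blobs(c,r,lambda h,s,v:(h>45)&(h<90)&(s>80),.034,300):print(*o)
E
```

```text
t 22.1 pos [ 389.6562 -191.5683   76.7789] yaw -3.73 tilt 0.03 w 0.194 g 107.6 F [ 0.4205 -0.3102 -0.8339]
spin -0.0002 shift [ 0.0092  0.0008 -0.3081]
[ 610.0829 -207.1486] [ 80.1851 119.7125] 89.4
```

The board stayed put and the blade is clear. Raising, then back to the mat.

Request:
arm_command(
  series="1 0 0 -0.02 0; 1 0 0 -0.05 0; 1 0 0 -0.07 0; 1 0 0 -0.07 0; 1 0 0 -0.05 0; 1 0 0 -0.03 0; 1 0 0 -0.01 0; 1 0 0 0 -0.007; 1 0 0 0 -0.0065; 1 0 0 0 0",
)

```text
clock: 23.4
position: [0.39, -0.1915, 0.1962]
ee_rot: [0.011, 1.0, 0.0, -0.0]
ft_force: [-0.0, -0.2, -1.5]
grip_width: 0.199
grasp_force: 107.7
```

Request:
arm_command(
  series="1 -0.01 0.02 0 0; 1 -0.025 0.05 0 0; 1 -0.035 0.08 0 0; 1 -0.035 0.08 0 0; 1 -0.035 0.08 0 0; 1 -0.035 0.08 0 0; 1 -0.03 0.07 0 0; 1 -0.02 0.045 0 0; 1 -0.008 0.022 0 0; 1 0 0 0 0",
)

```text
clock: 24.65
position: [0.4881, 0.0169, 0.1966]
ee_rot: [0.011, 1.0, -0.0, -0.0]
ft_force: [-0.6, -0.2, -1.3]
grip_width: 0.192
grasp_force: 107.7
```

```bash
python3 go.py 485 19 70 -2
```

```text
t 24.65 pos [488.1048  16.9047 196.5809] yaw -1.28 tilt 0.02 w 0.192 g 107.7 F [-0.6164 -0.2213 -1.3214]
spin 0.0040 shift [0.0079 0.005  0.3165]
```

Request:
arm_command(
  series="1 0.007 0.004 0.02 0; 1 0 0 0.05 0; 1 0 0 0.06 0; 1 0 0 0.06 0; 1 0 0 0.05 0; 1 0 0 0.035 0; 1 0 0 0.02 0; 1 0 0 0.01 0; 1 0 0 0.005 0; 1 0 0 0 0",
)

```text
clock: 25.9
position: [0.4856, 0.0188, 0.073]
ee_rot: [0.011, 1.0, 0.0, 0.0]
ft_force: [0.3, -1.1, -1.1]
grip_width: 0.199
grasp_force: 107.7
```

```bash
python3 go.py 485 18 58.2 -1.3
```

```text
t 25.9 pos [485.604   18.7531  72.9566] yaw -1.28 tilt 0.03 w 0.199 g 107.7 F [ 0.3479 -1.0955 -1.078 ]
spin 0.0001 shift [ 0.0015 -0.0019  0.0369]
```

Request:
arm_command(
  series="1 0 0 0.007 0; 1 0 0 0.007 0; 1 0 0 0.006 0; 1 0 0 0.005 0; 1 0 0 0.004 0; 1 0 0 0.003 0; 1 0 0 0.003 0; 1 0 0 0.001 0; 1 0 0 0 0; 1 0 0 0 0",
)

```text
clock: 27.15
position: [0.4854, 0.0187, 0.0584]
ee_rot: [0.011, 1.0, 0.0, 0.0]
ft_force: [-0.2, -1.2, -1.8]
grip_width: 0.196
grasp_force: 107.7
```

```bash
python3 go.py 485 18 58.2 -1.3
```

```text
t 27.15 pos [485.4311  18.6998  58.3616] yaw -1.28 tilt 0.01 w 0.196 g 107.7 F [-0.1984 -1.2067 -1.7646]
spin 0.0001 shift [ 0.001  -0.0018  0.0004]
```

Request:
arm_command(
  series="1 0 0 0.001 0; 1 0 0 0.001 0; 1 0 0 0 0; 0.7 0 0 0 0; 0.5 0 0 0 0; 0.3 0 0 0 0; 0 0 0 0 0; 0 0 0 0 0; 0 0 0 0 0; 0 0 0 0 0",
  newtons=20,
)

```text
clock: 28.4
position: [0.4854, 0.0187, 0.0575]
ee_rot: [0.011, 1.0, 0.0, -0.0]
ft_force: [-0.5, 0.4, -0.5]
grip_width: 1.001
grasp_force: 0.0
```

Request:
arm_command(
  series="0 0 0 0 0; 0 0 0 0 0; 0 0 0 -0.02 0; 0 0 0 -0.04 0; 0 0 0 -0.06 0; 0 0 0 -0.08 0; 0 0 0 -0.08 0; 0 0 0 -0.08 0; 0 0 0 -0.06 0; 0 0 0 -0.03 0",
)

```text
clock: 29.65
position: [0.4858, 0.0187, 0.2398]
ee_rot: [0.011, 1.0, 0.0, 0.001]
ft_force: [0.4, 0.4, -0.9]
grip_width: 1.0
grasp_force: 0.0
```

```bash
python3 go.py 485 18 58.2 -1.3;  python3 - <<'E'
from h import *
from workcell import viewer
S=viewer.camera("scene");T=viewer.camera("top")
for o in blobs(S,(190,185,290,285),lambda h,s,v:(h>45)&(h<90)&(s>80),.034,300):print("board",*o)
for c,r in((T,(285,140,330,240)),(S,(300,175,335,260))):
    for o in blobs(c,r,lambda h,s,v:(v>130)&(s<60),.006,150):print("blade",*o)
    for o in blobs(c,r,lambda h,s,v:(h<14)&(s>150)&(v>110),.07,30):print("orange",*o)
cv2.imwrite("pics/end.png",S["pixels"][:,:,::-1])
E
```

```text
t 29.65 pos [485.8351  18.6593 239.7985] yaw -1.29 tilt 0.16 w 1.000 g 0.0 F [ 0.389   0.4009 -0.8914]
spin 0.0000 shift [ 0.002  -0.0017  0.454 ]
board [ 609.7689 -207.1451] [ 79.557  119.7125] 89.4
blade [529.1523  18.9112] [137.2411 308.1899] -0.1
blade [549.6212  17.8239] [ 54.8265 163.9365] -1.0
blade [358.1118   6.9851] [104.9838 110.0977] -83.7
orange [477.4078  19.5506] [ 18.8053 124.1307] -0.6
```

View pics/end.png

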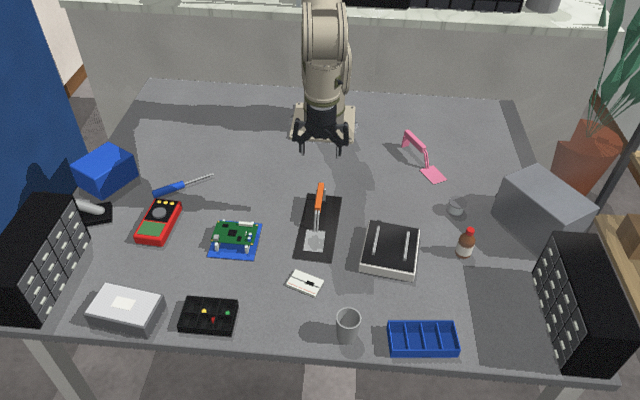

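The final view shows the board on the rack (235,237), the lifter lying on its mat (318,215) with the blade pointing away, and nothing else disturbed.

```bash
python3 -c "
from workcell import manip
print(manip.hand_in())"
```

```text
the job is handed in; nothing more can be done
None
```

I handed the job in at about 30 s of the 72 s allowed. In the last camera view the board sat level on both rack rails, centred within about 1 mm and square, and the lifter was back flat on its mat, pointing away from the robot. The hand-in gave no verdict.

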